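# Swing test of a keyed hub on a servo shaft

### The arm

A 6-joint arm with a two-finger parallel gripper is mounted at the origin on the work surface. World frame = base frame: x ahead of the robot, y to its left, z up, the work surface at z = 0. Lengths are in m, angles in rad, forces in N, time in s.
With the tool pointing down it reaches from about 0.35 to 0.725 m from the base axis. Payload 6 kg.
Tool frame: the origin (TCP) lies between the finger pads; the fingertips stand 17 mm ahead of it and the grasp point (between the pads) lies 2 mm behind it; z points along the fingers, y is the line along which they close (so a half turn about z gives the same grasp; the last joint's range is limited). The gripper opens to 85 mm and grips with 20 to 120 N. Pads are 22 mm wide; open, the fingers measure 114 mm over their backs; the gripper's body (76 mm by 85 mm) begins 54 mm behind the grasp point. The pads swing forward as they close: fully open they stand 13 mm farther back than shut.
Start: joints at [-0.923, 0.04, 0.085, 0, -1.615, -0.334], TCP at [0.185, -0.571, 0.248] pointing down, gripper open.
Joint ranges: [-2.56, 2.56], [-1.29, 2.01], [-1.08, 1.49], [-3.29, 1.98], [-2.81, -0.18], [-2.99, 2.99]. Speed limits (rad/s): [2.57, 2.57, 3.01, 3.14, 3.14, 3.14].

### API

Orientations are given as a rotation vector (axis times angle).
In Python, from workcell import bot gives the robot as it stands.
- The arm moves only by the tool play_rows, never from a script. Its argument "steps" is one flat list of numbers, 7 for each row, row after row: the shift along the world's x, y, z in mm, then the turn, a rotation vector about the world's x, y, z in rad, then the finger opening in mm, from 0 to 85.4. In form: [dx, dy, dz, ax, ay, az, jaw, dx, dy, dz, ax, ay, az, jaw, ...]. A call has exactly 10 rows; each row is the pose to reach, as a shift and turn from the pose commanded when the call began; what a row does not reach only later rows make up. A row lasts 1/8 s, in which the tool goes at most 62.5 mm and 10.7 degrees, less where a joint would pass 70% of its speed; a pose out of reach is approached as far as the arm can. A call with a gripper value outside its range is refused whole. The fingers move at their own pace and stop on an object; "grip_force" is the grip in N (left out, the last holds). Time passes only in rows, so rows that repeat a pose let the fingers close, or fill a call up. It gives the time, the measured TCP pose, the force, the opening and the grip force at its end, in the units of the state.
- bot.observe(): the state, without advancing time (a new reading comes with each control period).
- bot.get_image(name): name is "scene" or "top"; returns a dict with "img" (420x560x3 uint8, red, green, blue), "mtx" (3x3 intrinsics, pixels), "k1" (the pictures are not rectified: a ray, as slopes to the right and down, at radius r is drawn at 1 + k1 r^2 times it, then the intrinsics apply), "rvec" (rotation vector, rad) and "tvec" (3), from world to camera coordinates, as OpenCV has them. Camera axes: x right, y down, z forward; pixel columns grow to the right and rows downward; lengths in m; the calibration is good to about 2 mm. A picture is of the moment at which its call begins. There is no depth.
- bot.sign_off(): hands the job in; it is judged then, once.
Trained networks look in the newest picture that a camera, given by its name, has taken for a name from the list of things; names that differ only in an ending like _2 or _b are one class to them, and where a whole thing is asked for, a point or a joint stands for the part that bears it (a point fixed in the world has none). Each returns a list of dicts, best first, with "conf" (0 to 1); they miss things now and then, are a little off and sometimes report something else, mostly with a low value. They report only what shows in the picture. A call takes as long as a camera call. They do not tell look-alikes from the thing itself.
- bot.recognise(label, camera): "at" ([column, row] in pixels, amid what is visible of it).
- bot.mark_of(label, camera): "at" ([column, row] in pixels: a listed point, or the origin of a listed thing).
The state is a dict: "clock": time; "joint_pos": joint angles; "qvel": joint speeds; "joint_efforts": joint torques, N m; "ee_pos": TCP position; "eef_rot": TCP orientation; "force": force on the tool from outside, world axes, zero at the start; "torque": the same for the moment, N m; "grip_width": finger opening in m; "gripper_force": force on a finger pad.
Only numpy, scipy, OpenCV 4.12 (cv2) and the standard library are available. Lean on these libraries where they do the work, as an engineer would, in place of code of your own. Each camera call takes 0.05 s, during which the arm holds its last target. There are 200 camera calls.

### The job

Find the hub whose keyways fit the keys on the test shaft and seat it fully down on the turntable, then switch the drive on by swinging the power lever all the way over. Then tilt the spring-centred jog stick well over towards the side where the test stand is, hold it there for two seconds while the hub swings, and let it spring back to centre; leave the hub on the shaft and the power on. Do not bump the cross rail above the stick, do not jog to the other side, and leave the two other hubs and everything else on the bench where they are.

Things in the scene. Friction and masses are not known exactly. Their poses are not given: they have to be found in the camera images.
- hub_inline: The hub that fits: aluminium, with TWO keyways in line across its bore. Flange 100 mm across, 18 high; boss 56 across (16 flats, two of them square to x), top 62 above the underside: grip it above the flange. Through bore 34; keyways 14 wide, to 24 from the axis. Up to 0.53 kg. Origin: centre of underside; x along the line of both keyways (fits either way round).
- hub_corner: A hub of the same outside shape whose two keyways are at 90 degrees to each other (along its +x and +y): does not fit. Origin centre of underside.
- hub_single: A hub of the same outside shape with only one keyway (along its +x): does not fit. Origin centre of underside.
- stand: Servo test stand, fixed: black block 120 x 120 mm, 38 mm high, a grey motor on its far (+x) side. Stands to the left or right of the console, the drive unit being on the other side. Origin: centre of its underside on the bench.
- spindle: Steel turntable, 90 mm across, top 50 above the bench, with upright test shaft. Origin: on the axis at the turntable's top, where the hub's underside rests. Shaft 28 dia, 50 tall, top 10 tapered; two 10 mm keys reach 20 from the axis along its +x and -x, up to 34 mm; about 2 mm play each side. Turns 3 rad per rad of stick tilt and carries the hub round; yields a little to a twist by hand.
- drive_box: Grey drive unit, fixed, 130 x 130 x 50 mm high, with the power lever in the middle of its top. Origin: centre of its underside; x axis: direction in which the lever is switched on.
- power (a joint): Power lever angle, rad: 0 leaning towards the robot side (the drive unit's -x) = off, 1.0 leaning the other way (+x) = on; starts between 0 and 0.15, stays where it is left, light to push.
- power_tip (a point): Centre of the 26 mm steel ball at the tip of the power lever, 80 mm from its pivot, which lies over the drive unit's centre, 72 mm above the bench; about 1 N at the ball moves it; the tip sweeps about 77 mm along the drive unit's +x from off to on, highest in mid swing (about 10 mm higher than at its ends).
- console: Grey jog console, fixed, 145 x 170 mm, top face sloping 30 degrees down towards the robot (its -x). Two square aluminium posts 150 mm to either side of its middle carry the cross rail. Origin: centre of the underside; x away from the robot, y to its left, z up.
- stick (a joint): Tilt of the jog stick, rad: 0 centred (spring, about 1.6 N m per rad, so some 6 N at the knob), positive tilted to the console's +y (left), negative to its -y; stops at +-0.40. It tilts sideways only and counts as tilted beyond 0.25.
- stick_grip (a point): Centre of the stick's black knob: 28 mm thick, 52 long along the stick, 90 from the pivot. The centred stick stands square to the sloping face: it leans 30 degrees from vertical towards the robot (console -x). A tool tilted 35 to 40 degrees, pointing away from the robot and down, reaches it under the rail.
- stick_pivot (a point): Pivot of the stick, on the sloping face, 70 mm above the bench; the hinge axis runs through it along the slope (up and away from the robot).
- rail: Aluminium cross rail, 40 mm wide, 25 high, 330 mm long along the console's y, above the stick: its underside is 248 mm above the bench and 100 mm above the knob, its near edge 4 mm farther from the robot than the knob's centre. It keeps an upright gripper off the knob. Origin: middle of its underside.
- post_a: Bystander: steel post 24 mm thick, 55 mm tall. Origin centre of underside.
- post_b: Bystander: steel post 24 mm thick, 75 mm tall. Origin centre of underside.
- column_a: Bystander: square aluminium column 40 mm wide, 100 mm tall, with a white and red 50 mm printed block on top, 145 mm in all. Origin centre of underside.
- column_b: Bystander: square aluminium column 40 mm wide, 70 mm tall. Origin centre of underside.
- wrench: Bystander: steel wrench lying flat at the left. Origin centre of underside.
- parts_cup: Bystander: small aluminium bowl, 70 mm across, 50 mm high. Origin centre of underside.
- mirror_mount: Bystander: black mirror mount, 45 x 50 x 60 mm. Origin centre of underside.
Mind the look-alikes: they are no part of the job. Leave any orange or yellow look-alike of the hub_inline alone.

How it is judged:
By the outcome, as a careful person would: the job done as asked, in the order asked, and still so for the second after the job is handed in, with the robot touching nothing.
It also fails if it takes over 72 s, if anything falls off the work surface, if the arm or the gripper's body presses on something with over 40 N, if the wrist force passes 120 N, or if a joint passes its speed limit or range.

## Working session

There is one attempt and no reset: what is moved stays moved. The work goes in short steps, Python scripts to look and compute and a tool call to move; the robot and the scene stay as the last step left them, time stands still between calls to the robot, and variables do not carry over. Pictures are saved under pics/ and viewed, at most 10 in all, crops included, and the job is handed in when it is done.

Besides the shell and the picture viewer there is one more tool, called after "Call:" by a JSON object that holds its "method" and its "body". play_rows: Moves the arm, as the interface text tells. Its arguments: {"type":"object","properties":{"steps":{"type":"array"},"grip_force":{"type":"number"}},"required":["steps"]}

```bash
mkdir -p pics; ls
cat > h.py <<'E'
import numpy as np, cv2
from workcell import bot
from scipy.spatial.transform import Rotation as R
def cam(name):
    return bot.get_image(name)
def ray(c,px):
    K=np.array(c['mtx']);p=(np.array(px,float)-[K[0,2],K[1,2]])/[K[0,0],K[1,1]]
    rd=np.linalg.norm(p);r=rd
    for _ in range(30): r=rd/(1+c['k1']*r*r)
    p=p*(r/rd if rd>0 else 1)
    Rm=R.from_rotvec(np.ravel(c['rvec'])).as_matrix();t=np.ravel(c['tvec'])
    return -Rm.T@t, Rm.T@np.array([p[0],p[1],1])
def onz(c,px,z):
    o,d=ray(c,px);return o+d*(z-o[2])/d[2]
def tri(c1,p1,c2,p2):
    o1,d1=ray(c1,p1);o2,d2=ray(c2,p2);d1/=np.linalg.norm(d1);d2/=np.linalg.norm(d2)
    s=np.linalg.lstsq(np.c_[d1,-d2],o2-o1,rcond=None)[0]
    a=o1+d1*s[0];b=o2+d2*s[1];return (a+b)/2,np.linalg.norm(a-b)
def proj(c,P):
    Rm=R.from_rotvec(np.ravel(c['rvec'])).as_matrix();q=Rm@np.array(P,float)+np.ravel(c['tvec'])
    p=q[:2]/q[2];p=p*(1+c['k1']*(p@p));K=np.array(c['mtx']);return p*[K[0,0],K[1,1]]+[K[0,2],K[1,2]]
def save(n,im):
    cv2.imwrite('pics/'+n,cv2.cvtColor(np.ascontiguousarray(im),cv2.COLOR_RGB2BGR))
E
cat > a.py <<'E'
from h import *
np.set_printoptions(precision=4,suppress=True)
cs={n:cam(n) for n in('scene','top')}
for n,c in cs.items():
    save(n+'0.png',c['img']); print(n,'cam at',ray(c,[280,210])[0],'k1',c['k1'])
for l in ['hub_inline','stand','spindle','drive_box','power_tip','console','stick_grip','stick_pivot','rail','hub_corner','hub_single']:
    m={n:bot.mark_of(l,n) for n in cs}
    for n in cs: print(l,n,[(np.round(d['at'],1).tolist(),round(d['conf'],2)) for d in m[n]][:4])
    if m['scene'] and m['top']:
        print('   tri',*tri(cs['scene'],m['scene'][0]['at'],cs['top'],m['top'][0]['at']))
s=bot.observe(); print({k:np.round(v,4).tolist() for k,v in s.items()})
E
python3 a.py
```

```text
pics
scene cam at [ 1.0548 -0.813   1.0659] k1 -0.0016461968714288103
top cam at [ 0.2096 -0.0135  1.3513] k1 -0.05962041668791899
hub_inline scene [([265.9, 233.7], 0.94), ([132.3, 267.8], 0.73), ([310.6, 166.6], 0.65), ([270.8, 164.5], 0.61)]
hub_inline top [([332.8, 271.9], 0.92), ([174.5, 254.5], 0.82), ([378.9, 302.4], 0.55), ([279.8, 168.0], 0.42)]
   tri [ 0.391  -0.1192  0.0638] 0.20687482899028392
stand scene [([225.0, 330.3], 0.73)]
stand top [([372.0, 200.2], 0.75)]
   tri [ 0.5497 -0.3387  0.0018] 0.008539614739326814
spindle scene [([318.2, 225.7], 0.66), ([227.7, 318.6], 0.58), ([303.6, 226.5], 0.53)]
spindle top [([372.3, 199.6], 0.76)]
   tri [ 0.5872 -0.2073  0.2759] 0.24060771926990526
drive_box scene [([355.0, 183.2], 0.91), ([311.3, 339.3], 0.32)]
drive_box top [([177.9, 203.4], 0.83)]
   tri [0.5566 0.3273 0.0116] 0.007594093848953303
power_tip scene [([352.0, 147.4], 0.51)]
power_tip top [([160.2, 203.2], 0.45)]
   tri [0.525  0.3497 0.1328] 0.0016517921919874552
console scene [([335.1, 273.9], 0.76)]
console top [([280.8, 170.1], 0.61), ([375.8, 197.6], 0.24)]

[... 442 characters left out ...]
4)]
   tri [ 0.6616 -0.0258  0.232 ] 0.0074592312501831175
hub_corner scene []
hub_corner top [([230.0, 241.5], 0.56)]
hub_single scene [([241.7, 269.2], 0.76), ([275.0, 262.4], 0.73)]
hub_single top [([321.6, 230.0], 0.6), ([370.4, 200.4], 0.43)]
   tri [ 0.456  -0.158  -0.0063] 0.0036100902218890543
{'clock': 1.2, 'joint_pos': [-0.9233, 0.0402, 0.0848, 0.0, -1.6155, -0.3337], 'qvel': [0.0011, -0.0021, 0.0004, 0.001, -0.0012, 0.001], 'joint_efforts': [-0.001, -36.792, 34.7441, 6.9334, -0.0009, -0.0], 'ee_pos': [0.1852, -0.5707, 0.2483], 'eef_rot': [0.4909, -3.103, -0.0001], 'force': [-0.3604, 0.2282, -0.5797], 'torque': [-0.0382, 0.0209, -0.0384], 'gripper_force': 0.0, 'grip_width': 0.0855}
```

View pics/top0.png

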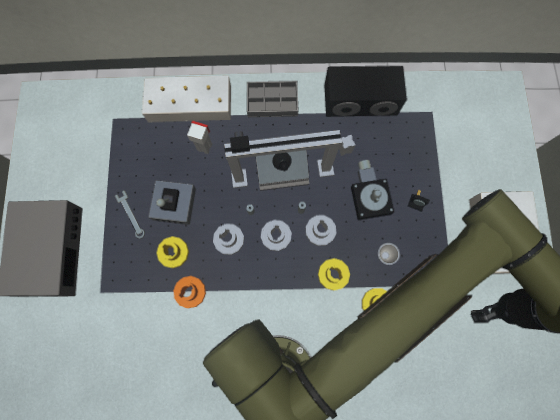

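View pics/scene0.png

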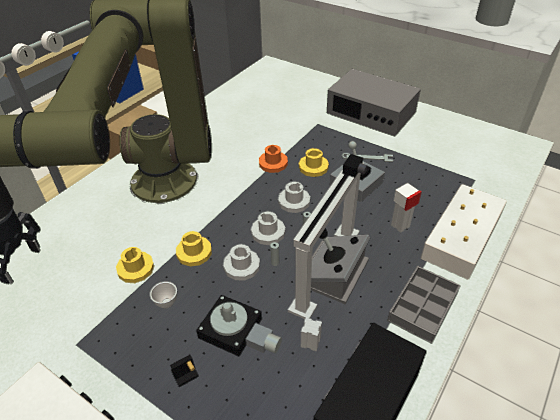

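The top view shows three aluminium hubs at (228,238), (276,235) and (321,230). The coloured look-alikes are yellow (172,251), orange (188,292), yellow (334,274) and yellow (376,300). The stand is on the right at (372,199), the drive box on the left at (171,202), and the console with its rail at (282,165). The next step is a crop of the three hubs, the spindle and the lever.

```bash
cat > b.py <<'E'
import cv2,numpy as np
t=cv2.imread('pics/top0.png');s=cv2.imread('pics/scene0.png')
f=lambda im,c,r,w,h:cv2.resize(im[r-h//2:r+h//2,c-w//2:c+w//2],(260,260),interpolation=cv2.INTER_CUBIC)
a=np.hstack([f(t,x,y,44,44) for x,y in((228,238),(276,235),(321,230))])
b=np.hstack([f(t,373,197,52,52),f(s,229,316,64,64),f(t,171,202,56,56)])
cv2.imwrite('pics/crop1.png',np.vstack([a,b]))
E
python3 b.py
```

```text
(no output)
```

View pics/crop1.png

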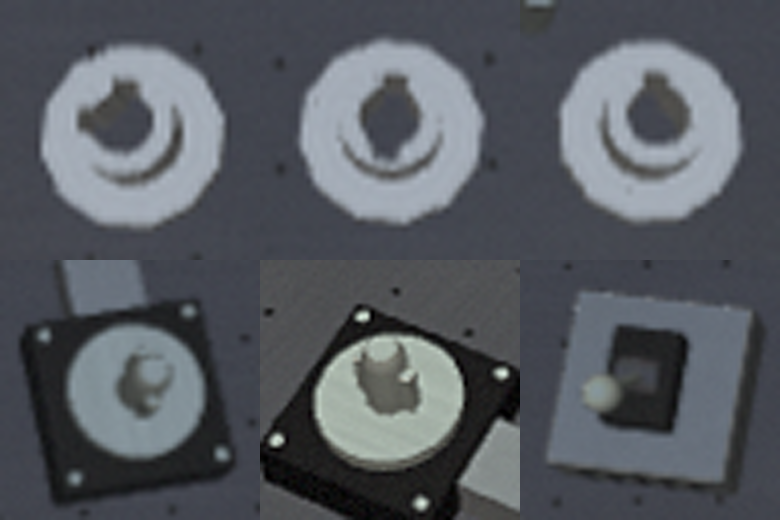

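```bash
cat > c.py <<'E'
from h import *
from scipy.optimize import minimize
np.set_printoptions(precision=4,suppress=True)
cs={n:cam(n) for n in('scene','top')}
G={}
for n,c in cs.items():
    g=cv2.GaussianBlur(c['img'].astype(np.float32),(0,0),1.0).max(2) if 0 else cv2.GaussianBlur(cv2.cvtColor(c['img'],cv2.COLOR_RGB2GRAY).astype(np.float32),(0,0),0.9)
    G[n]=(np.hypot(cv2.Sobel(g,cv2.CV_32F,1,0),cv2.Sobel(g,cv2.CV_32F,0,1)),g)
def samp(im,p): return cv2.remap(im,p[:,0].astype(np.float32).reshape(-1,1),p[:,1].astype(np.float32).reshape(-1,1),cv2.INTER_LINEAR).ravel()
def score(P,names=('scene','top')): return sum(samp(G[n][0],np.array([proj(cs[n],q) for q in P])).mean() for n in names)
th=np.linspace(0,2*np.pi,60,endpoint=False)
def circ(x,y,r,z): return np.c_[x+r*np.cos(th),y+r*np.sin(th),z+0*th]
def fit(x0,curves,names=('scene','top')):
    f=lambda v:-sum(score(circ(v[0],v[1],r,z),names) for r,z in curves)
    best=min((minimize(f,np.array(x0)+[a,b],method='Nelder-Mead',options=dict(initial_simplex=[np.array(x0)+[a,b]+np.array(d) for d in([0,0],[.006,0],[0,.006])],xatol=1e-4,maxfev=50)) for a in(-.006,.006) for b in(-.006,.006)),key=lambda r:r.fun)
    return best.x,best.fun
T=cs['top']
for nm in (('scene','top'),('top',),('scene',)):
    print(nm,'spin',*fit(onz(T,(374,196),.05)[:2],[(.045,.05)],nm))
    print(nm,'hub',*fit(onz(T,(276,235),.018)[:2],[(.05,.018),(.028,.062)],nm))
def rect(o,yaw,hx,hy,z,dx=0):
    a=np.linspace(-1,1,15);P=np.vstack([np.c_[a*hx,hy+0*a],np.c_[a*hx,-hy+0*a],np.c_[hx+0*a,a*hy],np.c_[-hx+0*a,a*hy]])
    P=P+[dx,0];c,s=np.cos(yaw),np.sin(yaw);return np.c_[o[0]+c*P[:,0]-s*P[:,1],o[1]+s*P[:,0]+c*P[:,1],z+0*P[:,0]]
h,_=fit(onz(T,(276,235),.018)[:2],[(.05,.018),(.028,.062)])
sp,_=fit(onz(T,(374,196),.05)[:2],[(.045,.05)])
# keyway yaw: darkness in keyway region
def dark(yaw):
    P=[[h[0]+r*np.cos(yaw+k)-w*np.sin(yaw+k),h[1]+r*np.sin(yaw+k)+w*np.cos(yaw+k),.062] for k in(0,np.pi) for r in(.018,.0205,.023) for w in(-.006,-.003,0,.003,.006)]
    return [samp(G[n][1],np.array([proj(cs[n],q) for q in P])).mean() for n in('scene','top')]
for d in range(-90,90,10): print(d,np.array(dark(np.radians(d))),end=' ')
print()
# drive box / stand square fits
def fsq(x0,hs,z,yaws):
    f=lambda v:-score(rect(v[:2],v[2],hs,hs,z))
    return min((minimize(f,[*x0,y],method='Nelder-Mead',options=dict(initial_simplex=[[x0[0],x0[1],y],[x0[0]+.006,x0[1],y],[x0[0],x0[1]+.006,y],[x0[0],x0[1],y+.1]],maxfev=150)) for y in yaws),key=lambda r:r.fun)
for nm,x0,hs,z in(('drive',(.556,.327),.065,.05),('stand',(.5497,-.3387),.06,.038)):
    r=fsq(x0,hs,z,np.arange(-.7,.7,.2));print(nm,r.x,r.fun,np.degrees(r.x[2]))
np.savez('est.npz',h=h,sp=sp)
def crop(n,P,w,k):
    u=proj(cs[n],P);x,y=np.round(u-w/2).astype(int);im=cv2.resize(cs[n]['img'][y:y+w,x:x+w],(w*k,w*k),interpolation=cv2.INTER_CUBIC)
    return im,lambda Q:(np.array([proj(cs[n],q) for q in Q])-[x,y]+.5)*k-.5
rows=[]
for n in cs:
    a,_=crop(n,[*sp,.08],33,8); b,f=crop(n,[*sp,.08],33,8); 
    for C,col in((circ(*sp,.045,.05),(255,0,0)),(circ(*sp,.01,.1),(0,255,0)),(circ(*sp,.02,.084),(0,0,255))):
        for q in f(C): cv2.circle(b,tuple(np.round(q).astype(int)),1,col,-1)
    d,f=crop(n,[*h,.05],33,8)
    for C,col in((circ(*h,.05,.018),(255,0,0)),(circ(*h,.028,.062),(0,255,0)),(circ(*h,.017,.062),(0,0,255))):
        for q in f(C): cv2.circle(d,tuple(np.round(q).astype(int)),1,col,-1)
    rows.append(np.hstack([a,b,d]))
im=np.vstack(rows);print(im.shape);save('crop2.png',im)
E
python3 c.py
```

```text
('scene', 'top') spin [ 0.5529 -0.3298] -615.3743896484375
('scene', 'top') hub [ 0.4386 -0.0028] -824.3807373046875
('top',) spin [ 0.5521 -0.3305] -261.28765869140625
('top',) hub [ 0.4378 -0.004 ] -297.68994140625
('scene',) spin [ 0.553  -0.3296] -357.58856201171875
('scene',) hub [ 0.4389 -0.0022] -537.225830078125
-90 [186.6324 154.7737] -80 [186.4441 155.3775] -70 [186.3606 155.1577] -60 [185.9319 153.3474] -50 [181.9046 147.7963] -40 [170.9291 137.7895] -30 [156.2612 125.3432] -20 [141.9428 114.1855] -10 [134.7568 108.4853] 0 [139.4059 112.3381] 10 [152.6472 123.1758] 20 [168.3102 135.3108] 30 [181.3411 145.5428] 40 [188.2839 151.6431] 50 [189.6238 153.6252] 60 [189.5219 154.1577] 70 [188.7043 154.2351] 80 [187.5838 154.5149] 
drive [ 0.5556  0.3404 -0.1328] -260.66552734375 -7.608399811872845
stand [ 0.5569 -0.344   0.1422] -205.1109161376953 8.14554603916575
(528, 792, 3)
```

View pics/crop2.png

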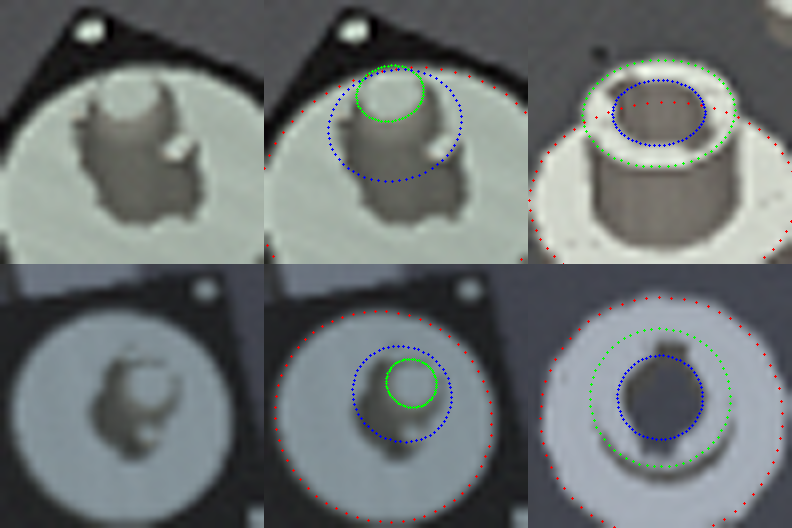

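```bash
cat > d.py <<'E'
exec(open('c.py').read().split("for nm in (('scene'")[0])
sp=[.5526,-.330]; h=[.4384,-.003]
def key(n,yaw,sp):
    P=[[sp[0]+r*np.cos(yaw)-w*np.sin(yaw),sp[1]+r*np.sin(yaw)+w*np.cos(yaw),.084] for r in(.015,.017,.019) for w in(-.003,0,.003)]
    return samp(cs[n]['img'].astype(np.float32).mean(2),np.array([proj(cs[n],q) for q in P])).mean()
for d in range(-60,61,5): print(d,round(float(key('scene',np.radians(d),sp)),1),round(float(key('top',np.radians(d+180),sp)),1))
# bright spots
for n,(a,b) in {'scene':(178,150),'top':(148,432-264)}.items():
    u=proj(cs[n],[.5529,-.3298,.08]);x,y=np.round(u-16.5).astype(int);p=((a+.5)/8-.5+x,(b+.5)/8-.5+y);q=onz(cs[n],p,.084);print(n,q,np.degrees(np.arctan2(q[1]-sp[1],q[0]-sp[0])),np.hypot(*(q[:2]-sp)))
# ball
for n,p in(('scene',(352,147.4)),('top',(160.2,203.2))):
    c=cs[n];u,v=map(int,p);save(f'ball_{n}.png',cv2.resize(c['img'][v-16:v+17,u-16:u+17],(264,264),interpolation=cv2.INTER_CUBIC))
    def sc(z): pass
def fb(v):
    s=0
    for n,c in cs.items():
        Rm=R.from_rotvec(np.ravel(c['rvec'])).as_matrix();o=-Rm.T@np.ravel(c['tvec']);d=v-o;d/=np.linalg.norm(d)
        e1=np.cross(d,[0,0,1.]);e1/=np.linalg.norm(e1);e2=np.cross(d,e1)
        s+=samp(G[n][0],np.array([proj(c,v+.013*(np.cos(t)*e1+np.sin(t)*e2)) for t in th])).mean()
    return -s
b0=np.array([.525,.3497,.1328])
r=min((minimize(fb,b0+np.array(k),method='Nelder-Mead',options=dict(initial_simplex=[b0+np.array(k)+np.array(e) for e in([0,0,0],[.006,0,0],[0,.006,0],[0,0,.006])])) for k in([0,0,0],[.005,-.005,0],[-.005,.005,0],[-.005,-.005,.005])),key=lambda r:r.fun)
print('ball',r.x,r.fun)
E
python3 d.py
```

```text
-60 94.2 68.7
-55 95.7 69.0
-50 96.0 68.9
-45 95.5 69.2
-40 95.1 69.2
-35 94.0 69.1
-30 93.3 69.4
-25 95.5 70.0
-20 101.7 73.4
-15 115.5 78.5
-10 130.2 86.4
-5 140.9 95.1
0 155.4 104.2
5 165.0 111.7
10 164.9 117.0
15 163.0 120.7
20 159.6 122.1
25 158.4 122.1
30 156.7 123.2
35 154.6 125.1
40 157.0 126.5
45 158.2 127.6
50 158.6 128.3
55 158.6 128.2
60 156.6 127.4
scene [ 0.5705 -0.3291  0.084 ] 2.7759754381185107 0.017920349087342725
top [ 0.5368 -0.3327  0.084 ] -170.36286563279754 0.016027728617187653
ball [0.526  0.3471 0.1454] -255.78842163085938
```

The hubs read, left to right, as corner, inline and single. I choose the middle aluminium one at top pixel (276,235), with keyways at about -9°. The spindle is at (0.553,-0.330) with keys at about +6°, and the drive's +x is at about -7.6°.

Call:
{"method": "play_rows", "body": {"steps": [25, 57, -5, 0, 0, -0.01, 85, 50, 114, -10, 0, 0, -0.02, 85, 75, 170, -15, 0, 0, -0.03, 85, 100, 227, -20, 0, 0, -0.04, 85, 126, 284, -24, 0, 0, -0.05, 85, 152, 341, -29, 0, 0, -0.06, 85, 177, 398, -34, 0, 0, -0.07, 85, 202, 454, -38, 0, 0, -0.079, 85, 228, 511, -43, 0, 0, -0.079, 85, 253, 568, -48, 0, 0, -0.079, 85], "grip_force": 60}}

```text
clock: 2.65
ee_pos: [0.4386, -0.0007, 0.2007]
eef_rot: [-0.369, 3.118, 0.001]
force: [1.3, 0.2, -0.3]
grip_width: 0.085
gripper_force: 0.0
```

Call:
{"method": "play_rows", "body": {"steps": [0, 0, -40, 0, 0, 0, 85, 0, 0, -80, 0, 0, 0, 85, 0, 0, -115, 0, 0, 0, 85, 0, 0, -140, 0, 0, 0, 85, 0, 0, -156, 0, 0, 0, 85, 0, 0, -156, 0, 0, 0, 85, 0, 0, -156, 0, 0, 0, 50, 0, 0, -156, 0, 0, 0, 50, 0, 0, -156, 0, 0, 0, 50, 0, 0, -156, 0, 0, 0, 50], "grip_force": 60}}

```text
clock: 3.9
ee_pos: [0.439, -0.0027, 0.0459]
eef_rot: [-0.368, 3.117, 0.0]
force: [-0.7, 0.7, 5.5]
grip_width: 0.0547
gripper_force: 65.1
```

Call:
{"method": "play_rows", "body": {"steps": [0, 0, 30, 0, 0, 0, 50, 0, 0, 75, 0, 0, 0, 50, 0, 0, 120, 0, 0, 0, 50, 10, -28, 150, 0, 0, 0.04, 50, 29, -83, 150, 0, 0, 0.08, 50, 49, -138, 150, 0, 0, 0.12, 50, 68, -193, 150, 0, 0, 0.16, 50, 86, -245, 150, 0, 0, 0.2, 50, 102, -290, 150, 0, 0, 0.24, 50, 115, -327, 150, 0, 0, 0.262, 50]}}

```text
clock: 5.15
ee_pos: [0.5529, -0.3314, 0.1919]
eef_rot: [0.772, -3.043, -0.005]
force: [0.8, 0.2, -4.6]
grip_width: 0.0549
gripper_force: 65.9
```

```bash
cat > e.py <<'E'
exec(open('c.py').read().split("for nm in (('scene'")[0])
s=bot.observe();print(s['clock'],s['ee_pos'],s['eef_rot'],s['force'],s['grip_width'])
P=np.array([.553,-.33,.11]);rows=[]
for n in cs:
    u=proj(cs[n],P);x,y=np.round(u-[33,33]).astype(int);w=66
    rows.append(cv2.resize(cs[n]['img'][y:y+w,x:x+w],(396,396),interpolation=cv2.INTER_CUBIC)); print(n,x,y)
save('crop3.png',np.hstack(rows))
E
python3 e.py
```

```text
5.25 [ 0.5526 -0.3327  0.1906] [ 0.7664 -3.0421 -0.0049] [-0.1981 -0.5513 -5.0829] 0.054766369920972405
scene 193 270
top 345 159
```

View pics/crop3.png

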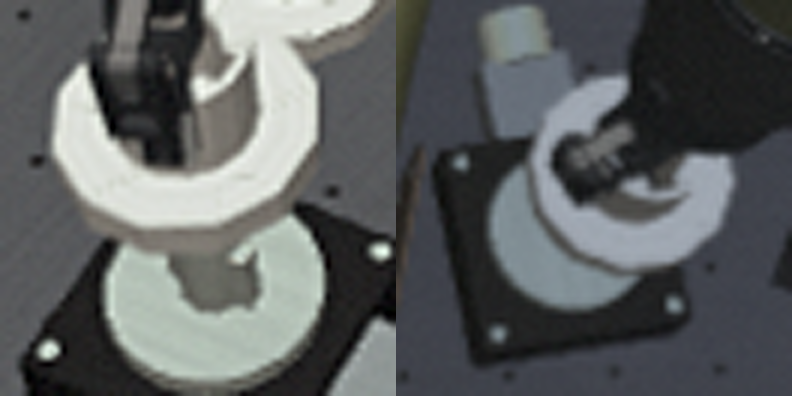

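```bash
cat > f.py <<'E'
exec(open('c.py').read().split("for nm in (('scene'")[0])
import sys
s=bot.observe();p=s['ee_pos'];print(s['clock'],p,s['eef_rot'],s['force'])
zb=p[2]-.0450
def f(v): return -score(circ(v[0],v[1],.05,zb+.018+v[2]))-score(circ(v[0],v[1],.05,zb+v[2]))
for z0 in(-.004,0,.004):
  for a in(-.004,.004):
    b=np.array([p[0]+a,p[1]-a,z0]);r=minimize(f,b,method='Nelder-Mead',options=dict(initial_simplex=[b+np.array(e) for e in([0,0,0],[.005,0,0],[0,.005,0],[0,0,.004])]));print(r.x,r.x[:2]-p[:2],r.fun)
E
python3 f.py
```

```text
5.35 [ 0.5525 -0.3301  0.1917] [ 0.7692 -3.0428 -0.005 ] [-0.248   0.0223 -4.8038]
[ 0.5525 -0.3333 -0.003 ] [-0.     -0.0032] -718.9735107421875
[ 0.5524 -0.3333 -0.0031] [-0.0001 -0.0032] -718.8225708007812
[ 0.5524 -0.3333 -0.0031] [-0.0001 -0.0032] -718.7496948242188
[ 0.5523 -0.3332 -0.0031] [-0.0002 -0.0032] -718.7609252929688
[ 0.5497 -0.3303  0.0079] [-0.0028 -0.0002] -668.46435546875
[ 0.5497 -0.3301  0.0074] [-0.0028 -0.    ] -668.47265625
```

Call:
{"method": "play_rows", "body": {"steps": [1, 2, -15, 0, 0, 0, 50, 1, 2, -30, 0, 0, 0, 50, 1, 2, -40, 0, 0, 0, 50, 1, 2, -44, 0, 0, 0, 50, 1, 2, -47, 0, 0, 0, 50, 1, 2, -50, 0, 0, 0, 50, 1, 2, -53, 0, 0, 0, 50, 1, 2, -56, 0, 0, 0, 50, 1, 2, -56, 0, 0, 0, 50, 1, 2, -56, 0, 0, 0, 50]}}

```text
clock: 6.6
ee_pos: [0.5541, -0.328, 0.1384]
eef_rot: [-0.772, 3.045, -0.0]
force: [0.6, 0.2, -4.9]
grip_width: 0.055
gripper_force: 66.8
```

```bash
python3 - <<'E'
from workcell import bot
s=bot.observe();print(s['clock'],s['ee_pos'],s['eef_rot'],s['force'],s['torque'],s['grip_width'])
E
python3 f.py | head -3
```

```text
6.6 [ 0.55414185 -0.32799365  0.13843053] [-7.72382813e-01  3.04512749e+00 -1.36760351e-04] [ 0.63331058  0.23579356 -4.9156966 ] [0.00020051 0.03402111 0.09321728] 0.05496538597455109
6.7 [ 0.5542 -0.328   0.1385] [-0.7724  3.045  -0.0002] [-0.1711 -0.799  -4.5032]
[ 0.555  -0.3295  0.0005] [ 0.0008 -0.0015] -799.291748046875
[ 0.555  -0.3294  0.0006] [ 0.0008 -0.0014] -799.1231689453125
```

Call:
{"method": "play_rows", "body": {"steps": [-1, 0, -3, 0, 0, 0, 50, -1, 0, -6, 0, 0, 0, 50, -1, 0, -8, 0, 0, 0, 50, -1, 0, -10, 0, 0, 0, 50, -1, 0, -12, 0, 0, 0, 50, -1, 0, -14, 0, 0, 0, 50, -1, 0, -16, 0, 0, 0, 50, -1, 0, -18, 0, 0, 0, 50, -1, 0, -18, 0, 0, 0, 50, -1, 0, -18, 0, 0, 0, 50]}}

```text
clock: 7.95
ee_pos: [0.5531, -0.328, 0.1204]
eef_rot: [0.772, -3.045, 0.0]
force: [-0.7, -0.5, -4.5]
grip_width: 0.0552
gripper_force: 66.8
```

Run:
```python
from workcell import bot
s=bot.observe();print(s['clock'],s['ee_pos'],s['eef_rot'],s['force'],s['torque'],s['grip_width'])
```

```text
7.95 [ 0.55311929 -0.32798796  0.12037151] [ 7.72345407e-01 -3.04512629e+00  7.44907294e-05] [-0.6505932  -0.51375873 -4.54929985] [ 0.04592767 -0.00231619 -0.04823882] 0.05519884364230304
```

Call:
{"method": "play_rows", "body": {"steps": [0, 0, -4, 0, 0, 0, 50, 0, 0, -8, 0, 0, 0, 50, 0, 0, -12, 0, 0, 0, 50, 0, 0, -15, 0, 0, 0, 50, 0, 0, -18, 0, 0, 0, 50, 0, 0, -20, 0, 0, 0, 50, 0, 0, -22, 0, 0, 0, 50, 0, 0, -24, 0, 0, 0, 50, 0, 0, -25, 0, 0, 0, 50, 0, 0, -25, 0, 0, 0, 50]}}

```text
clock: 9.2
ee_pos: [0.5533, -0.3282, 0.096]
eef_rot: [-0.772, 3.045, -0.001]
force: [-0.9, 0.0, -2.2]
grip_width: 0.0548
gripper_force: 67.2
```

```bash
python3 - <<'E'
from workcell import bot
s=bot.observe();print(s['clock'],s['ee_pos'],s['eef_rot'],s['force'],s['torque'],s['grip_width'])
E
python3 f.py | head -3
```

```text
9.2 [ 0.55331251 -0.32817393  0.09601684] [-7.72239597e-01  3.04454715e+00 -1.16890471e-03] [-0.85331343  0.00473358 -2.2320162 ] [0.19136239 0.30097057 0.01242399] 0.05477259397117514
9.3 [ 0.5533 -0.3282  0.096 ] [-0.7723  3.0446 -0.0012] [-0.9598 -0.2133 -0.1373]
[ 0.5535 -0.3293 -0.0004] [ 0.0002 -0.0012] -967.5699462890625
[ 0.5535 -0.3294 -0.0002] [ 0.0002 -0.0012] -967.713623046875
```

Call:
{"method": "play_rows", "body": {"steps": [0, 0, -1, 0, 0, 0, 50, 0, 0, -1, 0, 0, 0, 50, 0, 0, -1, 0, 0, 0, 85, 0, 0, -1, 0, 0, 0, 85, 0, 0, -1, 0, 0, 0, 85, 0, 0, 0, 0, 0, 0, 85, 0, 0, 20, 0, 0, 0, 85, 0, 0, 50, 0, 0, 0, 85, 0, 0, 90, 0, 0, 0, 85, 0, 0, 130, 0, 0, 0, 85]}}

```text
clock: 10.55
ee_pos: [0.553, -0.3281, 0.2284]
eef_rot: [-0.772, 3.044, -0.002]
force: [-0.3, 0.6, 0.7]
grip_width: 0.0847
gripper_force: 0.0
```

Call:
{"method": "play_rows", "body": {"steps": [-30, 30, 0, 0, 0, -0.06, 85, -70, 80, 0, 0, 0, -0.12, 40, -105, 130, 0, 0, 0, -0.19, 0, -120, 190, 0, 0, 0, -0.26, 0, -120, 252, 0, 0, 0, -0.34, 0, -120, 314, 0, 0, 0, -0.42, 0, -115, 376, 0, 0, 0, -0.5, 0, -110, 438, 0, 0, 0, -0.58, 0, -100, 498, 0, 0, 0, -0.62, 0, -90, 558, 0, 0, 0, -0.62, 0]}}

```text
clock: 11.8
ee_pos: [0.4632, 0.2323, 0.2277]
eef_rot: [0.193, 3.133, 0.003]
force: [0.9, -0.4, 0.5]
grip_width: 0.0003
gripper_force: 0.0
```

```bash
cat > g.py <<'E'
exec(open('d.py').read().split("for d in range")[0])
s=bot.observe();print(s['clock'],s['ee_pos'],s['eef_rot'])
print('hub on spindle',fit([.553,-.33],[(.05,.068),(.028,.112)]), 'if 4mm high',fit([.553,-.33],[(.05,.072),(.028,.116)]))
rows=[]
for n in cs:
    u=proj(cs[n],[.553,-.33,.08]);x,y=np.round(u-22).astype(int)
    rows.append(cv2.resize(cs[n]['img'][y:y+44,x:x+44],(396,396),interpolation=cv2.INTER_CUBIC))
save('crop4.png',np.hstack(rows))
def show(v):
    pass
E
python3 g.py
```

```text
11.9 [0.463  0.2342 0.2252] [-0.1871 -3.1352  0.0005]
hub on spindle (array([ 0.5532, -0.329 ]), np.float64(-921.27490234375)) if 4mm high (array([ 0.5545, -0.33  ]), np.float64(-902.05126953125))
```

View pics/crop4.png

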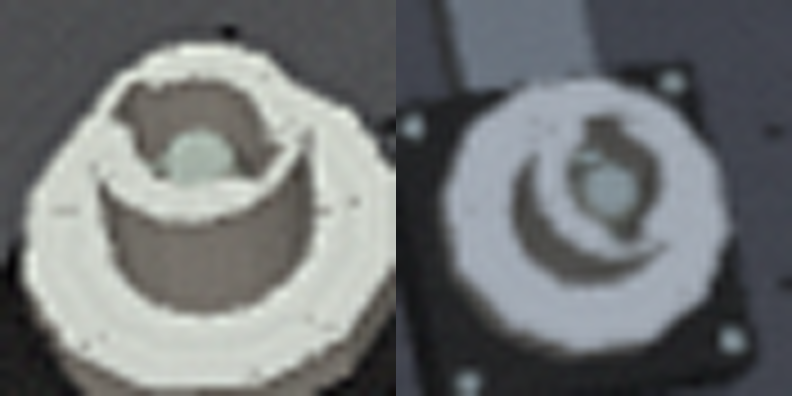

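Call:
{"method": "play_rows", "body": {"steps": [5, 40, 0, 0, 0, 0, 0, 12, 85, 0, 0, 0, 0, 0, 17, 118, 0, 0, 0, 0, 0, 17, 118, -35, 0, 0, 0, 0, 17, 118, -70, 0, 0, 0, 0, 17, 118, -79, 0, 0, 0, 0, 17, 118, -79, 0, 0, 0, 0, 24, 117, -79, 0, 0, 0, 0, 32, 116, -79, 0, 0, 0, 0, 40, 115, -79, 0, 0, 0, 0]}}

```text
clock: 13.15
ee_pos: [0.5038, 0.3451, 0.1471]
eef_rot: [0.194, 3.135, 0.002]
force: [-1.8, -1.0, 0.9]
grip_width: 0.0
gripper_force: 0.9
```

Call:
{"method": "play_rows", "body": {"steps": [10, -1, 0, 0, 0, 0, 0, 20, -3, 0, 0, 0, 0, 0, 30, -4, 0, 0, 0, 0, 0, 40, -6, 0, 0, 0, 0, 0, 48, -7, 0, 0, 0, 0, 0, 56, -8, 0, 0, 0, 0, 0, 62, -9, 0, 0, 0, 0, 0, 66, -10, 0, 0, 0, 0, 0, 70, -10, 0, 0, 0, 0, 0, 70, -10, 0, 0, 0, 0, 0]}}

```text
clock: 14.4
ee_pos: [0.5695, 0.3352, 0.1458]
eef_rot: [-0.19, -3.128, 0.004]
force: [-19.2, -0.0, 5.3]
grip_width: -0.0
gripper_force: 9.4
```

```bash
cat > k.py <<'E'
from h import *
np.set_printoptions(precision=4,suppress=True)
s=bot.observe();print(s['clock'],s['ee_pos'],s['force'],s['torque'])
cs={n:cam(n) for n in('scene','top')};m={n:bot.mark_of('power_tip',n) for n in cs};print(m)
if m['scene'] and m['top']: print(tri(cs['scene'],m['scene'][0]['at'],cs['top'],m['top'][0]['at']))
rows=[]
for n in cs:
    x,y=np.round(proj(cs[n],[.556,.34,.12])-33).astype(int);rows.append(cv2.resize(cs[n]['img'][y:y+66,x:x+66],(396,396),interpolation=cv2.INTER_CUBIC))
save('crop5.png',np.hstack(rows))
E
python3 k.py
```

```text
14.4 [0.5695 0.3352 0.1458] [-19.2067  -0.0005   5.3048] [-0.2439  6.3499  0.0163]
{'scene': [{'at': [372.4, 152.9], 'conf': 0.51}], 'top': []}
```

View pics/crop5.png

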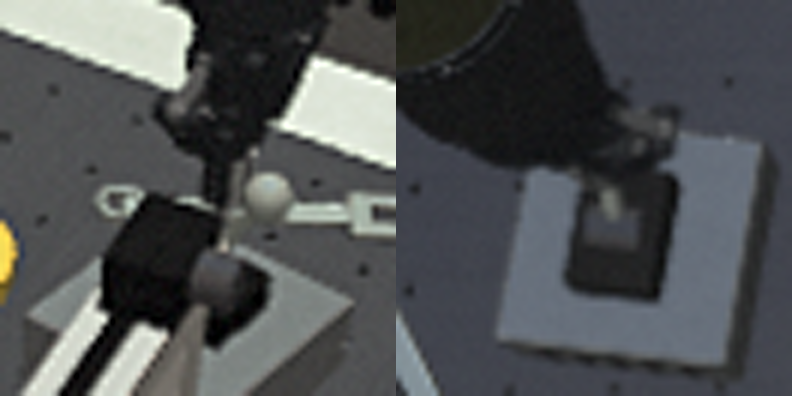

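The scene view (right-hand ball, px 372,153) shows the ball over on the far side of the drive, and the 19 N reaction means the lever is at its stop. Next I retreat, then measure the console.

Call:
{"method": "play_rows", "body": {"steps": [-20, 3, 0, 0, 0, 0, 0, -45, 6, 0, 0, 0, 0, 0, -70, 8, 20, 0, 0, 0, 0, -90, 0, 60, 0, 0, 0, 0, -100, -30, 90, 0, 0, 0.05, 20, -110, -80, 100, 0, 0, 0.1, 40, -120, -130, 100, 0, 0, 0.15, 50, -125, -180, 100, 0, 0, 0.2, 50, -125, -230, 100, 0, 0, 0.25, 50, -125, -280, 100, 0, 0, 0.25, 50]}}

```text
clock: 15.85
ee_pos: [0.448, 0.0535, 0.2472]
eef_rot: [-0.201, 3.133, 0.001]
force: [1.0, -0.5, -0.0]
grip_width: 0.05
gripper_force: 0.0
```

```bash
cat > m.py <<'E'
exec(open('d.py').read().split("for d in range")[0])
b0=np.array([.5936,.335,.142])
exec(open('d.py').read()[open('d.py').read().index('def fb(v)'):].replace("b0=np.array([.525,.3497,.1328])",""))
c0=np.array([.5556,.3404]);print('angle',.5+np.arcsin((r.x[:2]-c0)@[.991,-.132]/.08))
a=np.linspace(-1,1,60)
def lines(v,z,hx,hy):
    c,s=np.cos(v[2]),np.sin(v[2]);o=[]
    for sx in(-1,1): o.append(np.c_[v[0]+c*sx*hx-s*a*hy,v[1]+s*sx*hx+c*a*hy,z+0*a])
    for sy in(-1,1): o.append(np.c_[v[0]+c*a*hx-s*sy*hy,v[1]+s*a*hx+c*sy*hy,z+0*a])
    return np.vstack(o)
def go(f,b,st=(.008,.008,.08)):
    return min((minimize(f,b+np.array([i,j,k]),method='Nelder-Mead',options=dict(initial_simplex=[b+np.array([i,j,k])]+[b+np.array([i,j,k])+np.eye(3)[q]*st[q] for q in range(3)])) for i in(-.005,.005) for j in(-.006,.006) for k in(-.04,.04)),key=lambda r:r.fun)
for nm in(('scene','top'),('top',),('scene',)):
    r=go(lambda v:-score(lines(v,.273,.02,.165),nm),np.array([.66,-.027,.1]));print('rail',nm,r.x,r.fun)
    k=[r.x[0]-.024*np.cos(r.x[2]),r.x[1]-.024*np.sin(r.x[2])];print('  knob from rail',k)
for l in('stick_grip','stick_pivot'):
    m={n:bot.mark_of(l,n) for n in cs};print(l,m)
    if m['scene'] and m['top']: print(tri(cs['scene'],m['scene'][0]['at'],cs['top'],m['top'][0]['at']))
s=bot.observe();print(s['clock'],s['ee_pos'],s['eef_rot'])
rows=[]
for n in cs:
    x,y=np.round(proj(cs[n],[.65,-.03,.15])-[44,44]).astype(int);im=cv2.resize(cs[n]['img'][y:y+88,x:x+88],(396,396),interpolation=cv2.INTER_CUBIC)
    v=[.0,0,0]
    rows.append(im)
save('crop6.png',np.hstack(rows))
E
python3 m.py
```

```text
ball [0.5957 0.3381 0.1404] -255.44412231445312
angle 1.0242612064882617
rail ('scene', 'top') [ 0.6551 -0.0135  0.111 ] -421.6994934082031
  knob from rail [np.float64(0.6312861642083353), np.float64(-0.016158285455268328)]
rail ('top',) [ 0.6561 -0.0315  0.1034] -199.57546997070312
  knob from rail [np.float64(0.6322324721043557), np.float64(-0.033943621261569884)]
rail ('scene',) [ 0.6555 -0.0134  0.1132] -276.4018249511719
  knob from rail [np.float64(0.6316930751595861), np.float64(-0.016147917293501422)]
stick_grip {'scene': [{'at': [317.9, 231.9], 'conf': 0.66}], 'top': [{'at': [284.8, 166.5], 'conf': 0.54}]}
(array([ 0.6308, -0.0379,  0.1425]), np.float64(0.00015042768837819162))
stick_pivot {'scene': [{'at': [370.2, 153.8], 'conf': 0.74}, {'at': [332.6, 255.2], 'conf': 0.67}, {'at': [239.8, 265.1], 'conf': 0.35}], 'top': [{'at': [282.5, 160.3], 'conf': 0.78}]}
(array([0.646 , 0.0137, 0.348 ]), np.float64(0.15557867734159925))
16.15 [0.4482 0.0555 0.2465] [-0.1995  3.1348  0.0006]
```

View pics/crop6.png

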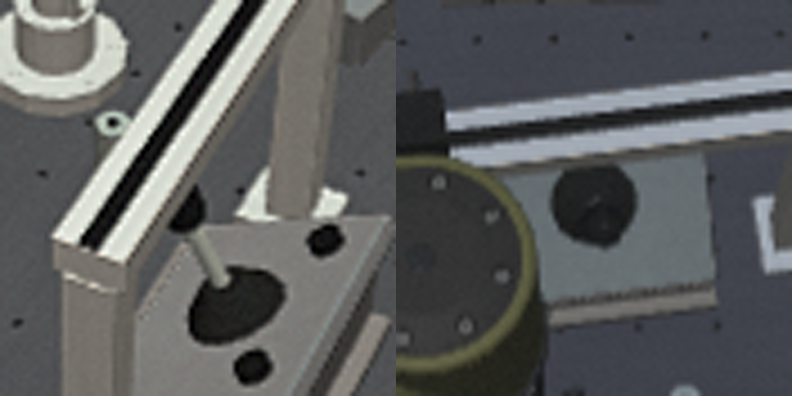

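```bash
cat > n.py <<'E'
from h import *
np.set_printoptions(precision=4,suppress=True)
cs={n:cam(n) for n in('scene','top')};o={n:np.round(proj(cs[n],[.65,-.03,.15])-[44,44]).astype(int) for n in cs}
f=lambda n,a,b:(np.array([a,b])+.5)/4.5-.5+o[n]
print('boot',tri(cs['scene'],f('scene',238,302),cs['top'],f('top',593-396,203)))
print('boot top z.072',onz(cs['top'],f('top',593-396,203),.072),'scene',onz(cs['scene'],f('scene',238,302),.072))
yaw=.108;x=np.array([np.cos(yaw),np.sin(yaw),0])
def up(n,P): return (proj(cs[n],P)-o[n]+.5)*4.5-.5
for piv in([.678,-.0246,.07],[.678,-.029,.07],[.678,-.033,.07]):
    p=np.array(piv);d=-.5*x+np.array([0,0,.866])
    print(piv,'knob',p+.09*d,'scene pivot',up('scene',p),'stem40',up('scene',p+.04*d),'knobbot',up('scene',p+.064*d),'| top pivot',up('top',p)+[396,0],'knob',up('top',p+.09*d)+[396,0],'end',up('top',p+.116*d)+[396,0])
# rail visible ends
print('rail right end (top near corner) scene',onz(cs['scene'],f('scene',52,237),.273),onz(cs['scene'],f('scene',122,262),.273))
# target rotation
t=np.radians(39);z=np.sin(t)*x+np.array([0,0,-np.cos(t)]);y=np.array([-x[1],x[0],0]);T=np.c_[np.cross(y,z),y,z]
s=bot.observe();C=R.from_rotvec(s['eef_rot']);print('rel',(R.from_matrix(T)*C.inv()).as_rotvec(),'tool z',z,s['ee_pos'])
E
python3 n.py
```

```text
boot (array([ 0.6769, -0.0271,  0.0737]), np.float64(0.004208195344935575))
boot top z.072 [ 0.6758 -0.0285  0.072 ] scene [ 0.6776 -0.024   0.072 ]
[0.678, -0.0246, 0.07] knob [ 0.6333 -0.0295  0.1479] scene pivot [237.8853 305.1735] stem40 [210.2994 254.9049] knobbot [193.4016 224.1129] | top pivot [587.6369 201.2746] knob [596.19   223.3991] end [598.8815 230.3624]
[0.678, -0.029, 0.07] knob [ 0.6333 -0.0339  0.1479] scene pivot [234.2484 309.8294] stem40 [206.5593 259.5192] knobbot [189.5975 228.7005] | top pivot [593.618  201.1495] knob [602.5771 223.2655] end [605.3964 230.226 ]
[0.678, -0.033, 0.07] knob [ 0.6333 -0.0379  0.1479] scene pivot [230.9295 314.0782] stem40 [203.146  263.7303] knobbot [186.1258 232.8873] | top pivot [599.055  201.0361] knob [608.3833 223.1443] end [611.3187 230.1024]
rail right end (top near corner) scene [ 0.6565 -0.1969  0.273 ] [ 0.6941 -0.1921  0.273 ]
rel [ 0.0801 -0.6761 -0.0194] tool z [ 0.6257  0.0678 -0.7771] [0.4482 0.0559 0.2462]
```

Call:
{"method": "play_rows", "body": {"steps": [0, -15, 20, 0.014, -0.12, -0.003, 56, 0, -35, 20, 0.028, -0.24, -0.006, 56, 10, -60, 20, 0.042, -0.36, -0.01, 56, 25, -80, 20, 0.057, -0.48, -0.014, 56, 45, -95, 20, 0.07, -0.6, -0.017, 56, 70, -98, 10, 0.08, -0.676, -0.019, 56, 95, -98, 0, 0.08, -0.676, -0.019, 56, 115, -98, -10, 0.08, -0.676, -0.019, 56, 122, -98, -21, 0.08, -0.676, -0.019, 56, 122, -98, -21, 0.08, -0.676, -0.019, 56]}}

```text
clock: 17.5
ee_pos: [0.5698, -0.0425, 0.2235]
eef_rot: [-0.133, 2.461, 0.047]
force: [-0.1, -0.4, 0.1]
grip_width: 0.0561
gripper_force: 0.0
```

```bash
cat > p.py <<'E'
from h import *
np.set_printoptions(precision=4,suppress=True)
s=bot.observe();C=R.from_rotvec(s['eef_rot']).as_matrix();print(s['clock'],s['ee_pos'],'z',C[:,2],'y',C[:,1],s['force'],s['grip_width'],s['joint_pos'])
cs={n:cam(n) for n in('scene','top')}
rows=[]
for n in cs:
    x,y=np.round(proj(cs[n],[.62,-.03,.18])-[50,50]).astype(int);rows.append(cv2.resize(cs[n]['img'][y:y+100,x:x+100],(400,400),interpolation=cv2.INTER_CUBIC))
save(f'crop7_{int(s["clock"]*10)}.png',np.hstack(rows))
s=bot.observe();print(s['clock'],s['ee_pos'],s['force'])
E
python3 p.py; ls pics
```

```text
17.5 [ 0.5698 -0.0425  0.2235] z [ 0.6234  0.0677 -0.779 ] y [-0.1076  0.9942  0.0003] [-0.1045 -0.4007  0.139 ] 0.05609621243818265 [ 0.3692 -0.6336 -0.7023  0.2166 -0.8528 -1.9202]
17.6 [ 0.5699 -0.0426  0.2257] [-0.4507  0.9546 -0.8498]
ball_scene.png
ball_top.png
crop1.png
crop2.png
crop3.png
crop4.png
crop5.png
crop6.png
crop7_175.png
scene0.png
top0.png
```

Call:
{"method": "play_rows", "body": {"steps": [0, 4, 0, 0, 0, 0, 56, 10, 5, -12, 0, 0, 0, 56, 22, 6, -27, 0, 0, 0, 56, 34, 7, -42, 0, 0, 0, 56, 44, 8, -55, 0, 0, 0, 56, 52, 9, -65, 0, 0, 0, 56, 58, 10, -72, 0, 0, 0, 56, 62, 10, -77, 0, 0, 0, 56, 62, 10, -77, 0, 0, 0, 56, 62, 10, -77, 0, 0, 0, 56]}}

```text
clock: 18.85
ee_pos: [0.6322, -0.0329, 0.1488]
eef_rot: [-0.132, 2.457, 0.048]
force: [0.2, 0.4, -0.7]
grip_width: 0.0556
gripper_force: 0.0
```

```bash
python3 p.py; mv pics/crop7_18* pics/crop8.png
```

```text
18.85 [ 0.6322 -0.0329  0.1488] z [ 0.6262  0.0679 -0.7767] y [-0.1071  0.9943  0.0006] [ 0.1622  0.3849 -0.7427] 0.05557272405317968 [ 0.3311 -0.4017 -0.7003  0.2431 -0.6172 -1.9458]
18.95 [ 0.6322 -0.0329  0.1489] [-0.5041 -0.0557  0.1405]
```

View pics/crop8.png

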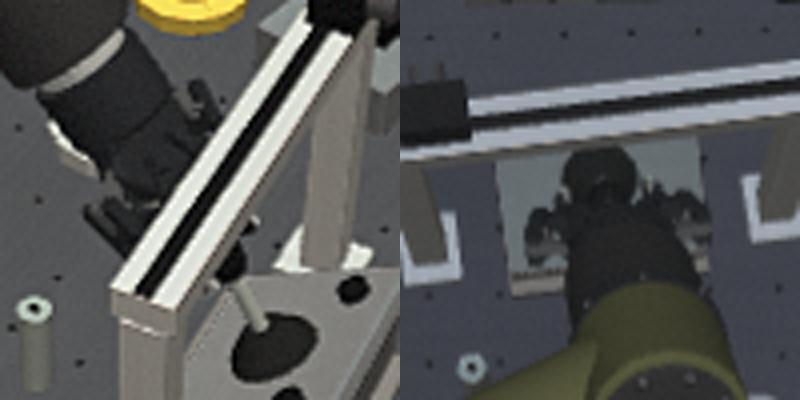

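Call:
{"method": "play_rows", "body": {"steps": [0, -4, 0, 0, 0, 0, 56, 1, -8, 0, 0, 0, 0, 56, 1, -12, 0, 0, 0, 0, 56, 2, -16, 0, 0, 0, 0, 56, 2, -20, 0, 0, 0, 0, 56, 3, -24, 0, 0, 0, 0, 56, 3, -28, 0, 0, 0, 0, 56, 3, -31, 0, 0, 0, 0, 56, 4, -34, 0, 0, 0, 0, 56, 4, -34, 0, 0, 0, 0, 56]}}

```text
clock: 20.2
ee_pos: [0.6363, -0.0669, 0.1485]
eef_rot: [-0.132, 2.457, 0.048]
force: [-1.3, 5.4, 1.7]
grip_width: 0.0562
gripper_force: 2.5
```

```bash
cat > q.py <<'E'
exec(open('c.py').read().split("for nm in (('scene'")[0])
s=bot.observe();print(s['clock'],s['ee_pos'],s['force'],s['torque'],s['grip_width'])
h=[.5532,-.329]
def dark(yaw):
    P=[[h[0]+r*np.cos(yaw+k)-w*np.sin(yaw+k),h[1]+r*np.sin(yaw+k)+w*np.cos(yaw+k),.112] for k in(0,np.pi) for r in(.0185,.0205,.023) for w in(-.006,-.003,0,.003,.006)]
    return sum(samp(G[n][1],np.array([proj(cs[n],q) for q in P])).mean() for n in('scene','top'))
D=np.arange(-90,90,3);v=np.array([dark(np.radians(d)) for d in D]);i=v.argmin();print('hub yaw',D[i],v[i],v.mean())
E
python3 q.py
```

```text
20.3 [ 0.6362 -0.0668  0.1485] [0.2809 4.7799 2.2982] [1.2415 1.4792 1.0122] 0.05601939413574604
hub yaw -36 260.63965 330.27985
```

Call:
{"method": "play_rows", "body": {"steps": [0, -3, 0, 0, 0, 0, 56, 1, -6, 0, 0, 0, 0, 56, 1, -7, 0, 0, 0, 0, 56, 1, -7, 0, 0, 0, 0, 56, 1, -7, 0, 0, 0, 0, 56, 1, -7, 0, 0, 0, 0, 56, 1, -7, 0, 0, 0, 0, 56, 1, -7, 0, 0, 0, 0, 56, 1, -7, 0, 0, 0, 0, 56, 1, -7, 0, 0, 0, 0, 56]}}

```text
clock: 21.55
ee_pos: [0.6372, -0.0732, 0.148]
eef_rot: [-0.132, 2.458, 0.049]
force: [1.5, 6.5, -0.4]
grip_width: 0.0563
gripper_force: 3.2
```

```bash
python3 q.py
```

```text
21.65 [ 0.6372 -0.0732  0.148 ] [0.3951 6.6803 0.6565] [1.6288 1.3299 1.4076] 0.056065857459063916
hub yaw -51 261.8437 330.46994
```

The hub has swung 57°, so the stick is tilted about 0.33 rad. I'll hold it there.

Call:
{"method": "play_rows", "body": {"steps": [0, 0, 0, 0, 0, 0, 56, 0, 0, 0, 0, 0, 0, 56, 0, 0, 0, 0, 0, 0, 56, 0, 0, 0, 0, 0, 0, 56, 0, 0, 0, 0, 0, 0, 56, 0, 0, 0, 0, 0, 0, 56, 0, 0, 0, 0, 0, 0, 56, 0, 0, 0, 0, 0, 0, 56, 0, 0, 0, 0, 0, 0, 56, 0, 0, 0, 0, 0, 0, 56]}}

```text
clock: 22.9
ee_pos: [0.6372, -0.0732, 0.148]
eef_rot: [-0.132, 2.458, 0.049]
force: [2.1, 6.1, 0.2]
grip_width: 0.0561
gripper_force: 3.2
```

Call:
{"method": "play_rows", "body": {"steps": [0, 0, 0, 0, 0, 0, 56, 0, 0, 0, 0, 0, 0, 56, 0, 0, 0, 0, 0, 0, 56, 0, 0, 0, 0, 0, 0, 56, 0, 0, 0, 0, 0, 0, 56, 0, 0, 0, 0, 0, 0, 56, 0, 0, 0, 0, 0, 0, 56, 0, 0, 0, 0, 0, 0, 56, 0, 0, 0, 0, 0, 0, 56, 0, 0, 0, 0, 0, 0, 56]}}

```text
clock: 24.15
ee_pos: [0.6372, -0.0732, 0.148]
eef_rot: [-0.132, 2.458, 0.049]
force: [1.2, 6.4, 0.4]
grip_width: 0.0562
gripper_force: 3.2
```

Call:
{"method": "play_rows", "body": {"steps": [0, 4, 0, 0, 0, 0, 56, -1, 9, 0, 0, 0, 0, 56, -1, 14, 0, 0, 0, 0, 56, -2, 19, 0, 0, 0, 0, 56, -2, 24, 0, 0, 0, 0, 56, -3, 29, 0, 0, 0, 0, 56, -4, 34, 0, 0, 0, 0, 56, -4, 38, 0, 0, 0, 0, 56, -4, 41, 0, 0, 0, 0, 56, -4, 41, 0, 0, 0, 0, 56]}}

```text
clock: 25.4
ee_pos: [0.6331, -0.0327, 0.1482]
eef_rot: [-0.132, 2.458, 0.048]
force: [-0.2, 0.1, -0.0]
grip_width: 0.0562
gripper_force: 0.0
```

```bash
python3 q.py
```

```text
25.5 [ 0.6331 -0.033   0.1483] [ 0.9351 -0.6257 -0.0055] [-0.183   1.7527  0.0408] 0.05638004400302009
hub yaw 6 249.16595 328.26727
```

The hub is back at +6° and there is no contact force. Now I withdraw along the tool axis.

Call:
{"method": "play_rows", "body": {"steps": [-6, -1, 8, 0, 0, 0, 56, -16, -2, 20, 0, 0, 0, 56, -28, -3, 35, 0, 0, 0, 56, -41, -4, 51, 0, 0, 0, 56, -54, -6, 67, 0, 0, 0, 56, -66, -7, 82, 0, 0, 0, 56, -85, -7, 92, 0, 0, 0, 56, -110, -7, 95, 0, 0, 0, 56, -130, -7, 95, 0, 0, 0, 56, -130, -7, 95, 0, 0, 0, 56]}}

```text
clock: 26.75
ee_pos: [0.5026, -0.0398, 0.2449]
eef_rot: [-0.132, 2.455, 0.049]
force: [1.2, 0.3, 0.1]
grip_width: 0.0562
gripper_force: 0.0
```

```bash
python3 q.py
python3 - <<'E'
from h import *
c=cam('scene');save('final.png',c['img'])
E
```

```text
26.85 [ 0.5032 -0.0399  0.244 ] [-0.0037  0.5986 -0.2726] [-0.202   1.6452 -0.0222] 0.05637011260593419
hub yaw 6 247.522 325.85352
```

View pics/final.png

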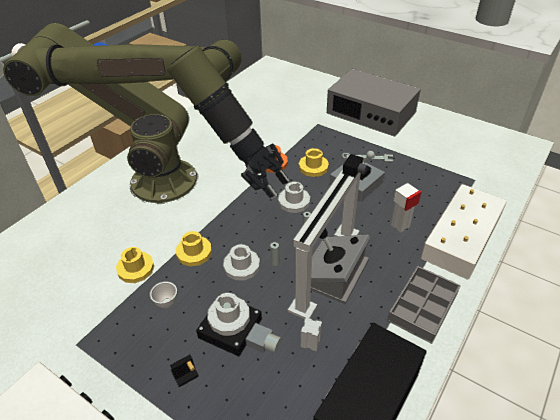

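The final scene view shows the hub seated on the turntable (228,312), the stick centred (332,250) and the lever ball over at (372,153). The other two aluminium hubs are where they were, at (294,195) and (241,262), and the arm is clear of everything.

```bash
python3 -c "
from workcell import bot
print(bot.sign_off())"
```

```text
the job is handed in; nothing more can be done
None
```

The job is handed in at about 27 s of the 72 s. The in-line hub is seated on the turntable and the power lever is over at its stop. The jog stick was held about 0.33 rad towards the stand for over two seconds and is back at centre, with the arm clear of everything.

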